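Sort out the swapped polishing kit

TASK

The steel pipe, the white polishing bar and the round tin each lie on top of the wrong grey block. Move them round, with the free black rubber mat at hand as a stopover, until each lies fully down in the pocket that is cut for its own shape: the tin in the round pocket, the pipe in the long narrow pocket, the bar in the wide oblong pocket. Leave the hex key, the pen and the spanner where they lie.

Things in the scene. Friction and masses are not known exactly. Their poses are not given: they have to be found in the camera images.
- tin: round flat paste tin with lid, 66 mm across, 27 mm high (grip its sides in the lower 20 mm, the rim of the lid above does not bear); origin at the centre of its underside, z up. 0.1 to 0.22 kg. Starts flat on top of pipe_block
- pipe: grey steel pipe offcut, 22 mm across, 150 mm long, lying flat (does not roll); origin under its middle at its underside, its length along its y axis. 0.1 to 0.22 kg. Starts lying on top of bar_block
- bar: white polishing compound bar, 46 mm wide (x), 100 mm long (y), 41 mm high, rough upper edges; origin at the centre of its underside. 0.28 to 0.56 kg. Starts lying on top of tin_block
- pipe_block: fixed grey plastic block for the pipe, 194 mm (x) by 70 mm (y), 14 mm high, with a dark-lined long narrow pocket 166 mm (x) by 38 mm (y), 8 mm deep, in the middle of its top; origin at the centre of its underside, on the bench. The pocket's floor is 6 mm above the origin
- bar_block: fixed grey plastic block for the bar, 148 mm (x) by 94 mm (y), 14 mm high, with a dark-lined oblong pocket 116 mm (x) by 62 mm (y), 8 mm deep, in the middle of its top; origin at the centre of its underside, pocket floor 6 mm above it
- tin_block: fixed square grey plastic block for the tin, 116 mm by 116 mm, 14 mm high, with a dark-lined round pocket 82 mm across, 8 mm deep, in the middle of its top; origin at the centre of its underside, pocket floor 6 mm above it
- mat: free black rubber mat, fixed to the bench, 160 mm (x) by 110 mm (y), 3 mm thick, empty at the start; origin at the centre of its underside. A place to put one thing down on the way
- hex_key: bystander: black L-shaped hex key lying flat, 98 mm long along its y axis, 31 mm wide, 5 mm high, nearer the robot than the blocks; origin under the middle of its outline
- pen: bystander: red and white marker pen, 135 mm long along its y axis, 16 mm high, lying beyond the blocks; origin under its middle
- spanner: bystander: small flat spanner, 168 mm long along its y axis, 6 mm high, lying nearer the robot than the blocks; origin under its middle
There are look-alikes about, which are no part of the job. Of the things that look like the tin, the larger one is meant.

How it is judged:
By the outcome, as a careful person would: the job done as asked, in the order asked, and still so for the second after the job is handed in, with the robot touching nothing.
It also fails if it takes over 106 s, if anything falls off the work surface, if the arm or the gripper's body presses on something with over 40 N, if the wrist force passes 120 N, or if a joint passes its speed limit or range.

ROBOT

A 6-joint arm with a two-finger parallel gripper is mounted at the origin on the work surface; the furniture and walls round the work are solid. World frame = base frame: x ahead of the robot, y to its left, z up, the work surface at z = 0. Lengths are in mm, angles in rad, forces in N, time in s.
With the tool pointing down it reaches from about 350 to 875 mm from the base axis. Payload 4.2 kg.
Tool frame: the origin (TCP) lies midway between the tips of the shut fingers; the grasp point (between the pads) lies grasp_offset behind it (grasp_offset is the distance from the TCP to the grasp point, in mm); z points along the fingers, y is the line along which they close (so a half turn about z gives the same grasp; the last joint's range is limited). The gripper opens to 85 mm and grips with 20 to 120 N. Pads are 22 mm wide; open, the fingers measure 114 mm over their backs; the gripper's body (76 mm by 85 mm) begins 54 mm behind the grasp point. The pads swing forward as they close: fully open they stand 13 mm farther back than shut.
Start: joints at [-0.931, 0.385, 0.008, 0, -1.194, -0.259], TCP at [232.303, -580.202, 231.312] pointing down, gripper open.
Joint ranges: [-3.14, 3.14], [-1.21, 2.06], [-1.07, 1.41], [-3.16, 2.05], [-2.99, -0.16], [-3.1, 3.1]. Speed limits (rad/s): [2.79, 2.79, 3.14, 3.14, 3.14, 3.14].

INTERFACE

Orientations are given as [roll, pitch, yaw] about the fixed x, y, z axes, in that order (R = Rz(yaw) Ry(pitch) Rx(roll)).
In Python, from workcell import * gives the robot as it stands.
- The arm moves only by the tool drive_tool, never from a script. Its argument "targets" is a list of rows, each a list of 5 numbers: the shift along the tool's x, y, z in m, then the turn about the tool's z in degrees, then the closure, from 0 (fully open) to 1 (shut). A call has 1 to 12 rows; each row is the pose to reach, as a shift and turn from the pose commanded when the call began, along the tool's axes at that moment; what a row does not reach only later rows make up. A row lasts 1/10 s, in which the tool goes at most 50 mm and 8.59 degrees, less where a joint would pass 70% of its speed; a pose out of reach is approached as far as the arm can. A call with a gripper value outside its range is refused whole. The fingers move at their own pace and stop on an object; "grip_force" is the grip in N (left out, the last holds). Time passes only in rows, so rows that repeat a pose let the fingers close. It gives the time, the measured TCP pose, the force, the opening and the grip force at its end, in the units of the state.
- observe(): the state, without advancing time (a new reading comes with each control period).
- capture(name): name is "scene" or "top" or "wrist"; returns a dict with "image" (384x512x3 uint8, red, green, blue), "depth" (384x512 float32, mm along the optical axis (not along the pixel's ray), 0 where there is no reading), "vertical_fov" (degrees; the focal length in pixels is half the picture's height over the tangent of half this angle, whatever the lens; pixels are square), "cx", "cy" (the principal point, pixels), "R" (3x3) and "t" (3): a world point X has camera coordinates R X + t. Camera axes: x right, y down, z forward; pixel columns grow to the right and rows downward; lengths in mm; the calibration is good to about 2 mm. A picture is of the moment at which its call begins.
- finish_job(): hands the job in; it is judged then, once.
Trained networks look in a picture, given as the dict that the camera call returned (one of the last four; its "shot" number tells which), for a name from the list of things; names that differ only in an ending like _2 or _b are one class to them, and where a whole thing is asked for, a point or a joint stands for the part that bears it (a point fixed in the world has none). Each returns a list of dicts, best first, with "conf" (0 to 1); they miss things now and then, are a little off and sometimes report something else, mostly with a low value. They report only what shows in the picture. A call takes as long as a camera call. They do not tell look-alikes from the thing itself.
- spot_in(picture, query): "bbox" ([left, top, width, height] in pixels, round what is visible of it).
The state is a dict: "t": time; "joint_positions": joint angles; "qvel": joint speeds; "joint_efforts": joint torques, N m; "eef_pos": TCP position; "eef_rot": TCP orientation; "ft_force": force on the tool from outside, world axes, zero at the start; "torque": the same for the moment, N m; "grip_width": opening from 0.0 (shut) to 1.0 (fully open); "gripper_force": force on a finger pad.
Only numpy, scipy, OpenCV 4.12 (cv2) and the standard library are available. Lean on these libraries where they do the work, as an engineer would, in place of code of your own. Each camera call takes 0.05 s, during which the arm holds its last target. There are 200 camera calls.

## Working session

There is one attempt and no reset: what is moved stays moved. The work goes in short steps, Python scripts to look and compute and a tool call to move; the robot and the scene stay as the last step left them, time stands still between calls to the robot, and variables do not carry over. Pictures are saved under pics/ and viewed, at most 14 in all, crops included, and the job is handed in when it is done.

Besides the shell and the picture viewer there is one more tool, called after "Request:" by a JSON object that holds its "name" and its "arguments", one argument or row to a line. drive_tool: Moves the arm, as the interface text tells. Its arguments: {"type":"object","properties":{"targets":{"type":"array","items":{"type":"array","items":{"type":"number"}}},"grip_force":{"type":"number"}},"required":["targets"]}

```bash
ls; mkdir -p pics; python3 - <<'E'
from workcell import *
import cv2,numpy as np
s=observe();print(s)
a=capture("top");b=capture("scene")
for n,c in(("top",a),("scene",b)):
    cv2.imwrite(f"pics/{n}0.png",c["image"][:,:,::-1]); print(n,c["vertical_fov"],c["cx"],c["cy"],c["R"],c["t"])
for q in["tin","pipe","bar","pipe_block","bar_block","tin_block","mat"]:
    print(q,[(d["bbox"],round(d["conf"],2)) for d in spot_in(a,q)])
E
```

```text
pics
{'t': 0.0, 'joint_positions': array([-9.31393776e-01,  3.85532779e-01,  6.60969132e-03, -5.30703109e-04,
       -1.19401092e+00, -2.58572075e-01]), 'qvel': array([-0.00011455,  0.0005066 ,  0.00176819, -0.00122039, -0.00039531,
        0.0006461 ]), 'joint_efforts': array([-3.96159521e-04, -3.92285550e+01,  1.88402617e+01,  4.18608025e+00,
       -4.58996423e-03,  1.29121196e-05]), 'eef_pos': array([ 232.08983097, -579.66275767,  230.22493033]), 'eef_rot': array([ 3.13939991e+00, -6.99526148e-05, -2.76095789e+00]), 'ft_force': array([-0.39437085,  0.64765676, -0.43230844]), 'torque': array([ 0.02181942, -0.02132418, -0.04128861]), 'gripper_force': 0.0, 'grip_width': 0.9987495279153167}
top 44.6607089766431 254.5458625269209 194.69329059324832 [[-0.06651883 -0.99776713  0.00599959]
 [-0.97108688  0.06335613 -0.23016576]
 [ 0.22927172 -0.02113648 -0.97313294]] [ 64.09167485 566.26918247 985.97232524]
scene 56.51674184700994 251.20278183571608 193.74088683572418 [[-0.72972867 -0.68329333  0.02462292]
 [-0.33917077  0.33048128 -0.88076405]
 [ 0.59368279 -0.65107015 -0.4729148 ]] [426.811875   229.51132552 576.83083892]
tin [([117.3, 203.8, 19.9, 17.8], 0.76), ([158.6, 203.8, 33.7, 31.9], 0.57)]
pipe [([225.1, 176.1, 16.9, 63.7], 0.67)]
bar [([295.6, 193.7, 19.2, 44.3], 0.95)]
pipe_block [([153.4, 184.3, 43.4, 87.9], 0.96), ([218.0, 174.7, 45.6, 65.8], 0.5)]
bar_block [([217.3, 171.4, 43.7, 66.6], 0.57)]
tin_block [([281.0, 192.3, 53.9, 50.6], 0.77)]
mat [([354.5, 167.3, 46.9, 65.5], 0.7)]
```

```bash
python3 - <<'E'
import cv2
a=cv2.imread("pics/top0.png")[120:330,80:440]
cv2.imwrite("pics/top0c.png",cv2.resize(a,None,fx=2.2,fy=2.2,interpolation=cv2.INTER_CUBIC))
E
```

```text
(no output)
```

View pics/scene0.png

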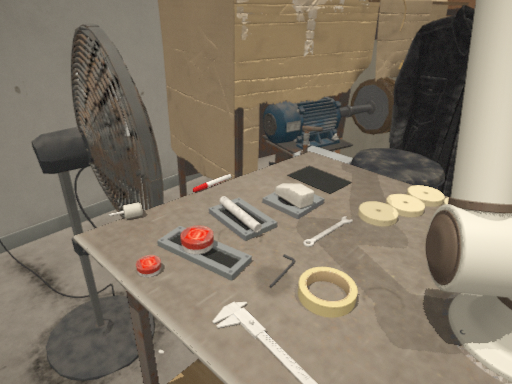

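View pics/top0c.png

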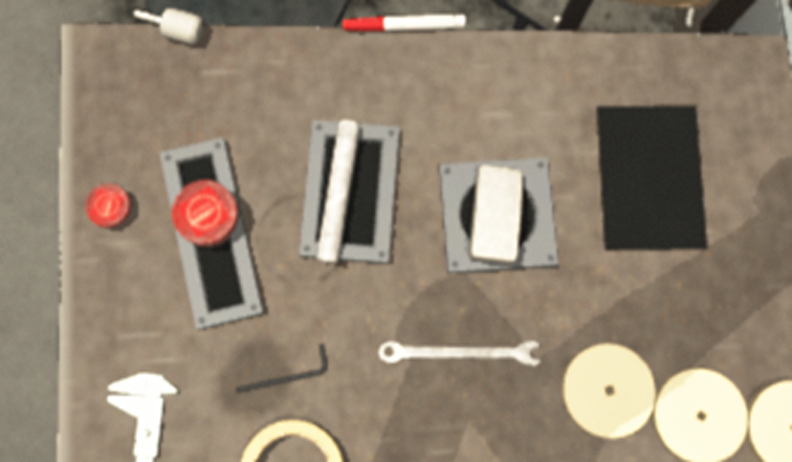

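Tin look-alikes in the full top image: the small red tin at (129,213), and the large one on pipe_block at (173,217). I take the larger. The tan discs and the white thing by the edge are not alike. Next I measure everything from the top depth.

```bash
cat > h.py <<'E'
from workcell import *
import cv2,numpy as np
def cloud(c):
    f=192/np.tan(np.radians(c["vertical_fov"]/2)); d=c["depth"].astype(float)
    v,u=np.mgrid[:384,:512]
    P=np.stack([(u-c["cx"])/f*d,(v-c["cy"])/f*d,d],-1)
    W=(P-np.array(c["t"]))@np.array(c["R"]); W[d<=0]=np.nan
    return W
def blobs(W,lo,hi,amin=60,region=None):
    m=((W[...,2]>lo)&(W[...,2]<hi))
    if region: x0,x1,y0,y1=region; m&=(W[...,0]>x0)&(W[...,0]<x1)&(W[...,1]>y0)&(W[...,1]<y1)
    n,l,st,ce=cv2.connectedComponentsWithStats(m.astype(np.uint8),connectivity=4)
    out=[]
    for i in range(1,n):
        if st[i,4]<amin: continue
        p=W[l==i]; r=cv2.minAreaRect(p[:,:2].astype(np.float32))
        out.append((np.round(ce[i]),st[i,4],np.round(r[0],1),np.round(r[1],1),round(r[2],1),np.round(np.median(p,0),1),np.round(p[:,2].max(),1)))
    return out
E
python3 - <<'E'
from h import *
import workcell; print([ (k,getattr(workcell,k)) for k in dir(workcell) if 'off' in k.lower()])
c=capture("top");W=cloud(c)
print("bench",np.nanmedian(W[250:262,200:210,2]))
for lo,hi in((8,60),(8,18),(25,60)):
    print(lo,hi)
    for b in blobs(W,lo,hi,60,(200,900,-600,500)): print(*b)
# mat by colour
im=c["image"].astype(int)
m=(im.sum(2)<110); m[:, :345]=0; m[:160]=0;m[240:]=0; m[:,410:]=0
p=W[m]; p=p[np.isfinite(p[:,0])]; print("mat",cv2.minAreaRect(p[:,:2].astype(np.float32)),np.median(p,0))
E
```

```text
[('grasp_offset', 18.700000000000003)]
bench -0.2957081114756014
8 60
[478.  63.] 658 [ 876.1 -553.6] [95.3 27. ] 75.4 [ 873.9 -547.7   42.2] 59.9
[223.  82.] 139 [869.3  84.4] [13.3 68.5] 62.2 [867.9  85.4  31.8] 59.7
[454. 112.] 104 [ 753.8 -471.3] [24.4 12.2] 35.0 [ 751.  -470.6   33.8] 58.9
[202. 110.] 115 [795.2 138.6] [17.5 40.3] 19.7 [793.9 138.   40.1] 59.4
[160. 131.] 277 [759.1 254.7] [76.  32.7] 68.2 [750.  239.7  28.8] 37.3
[263. 130.] 308 [744.7  -6.4] [132.6  17.5] 88.7 [742.6  -6.1  14.1] 20.9
[237. 207.] 1751 [554.9  65.3] [ 93.9 154.2] 81.6 [554.8  74.   15.3] 39.7
[175. 224.] 1872 [522.5 215. ] [194.9  70.7] 10.4 [525.9 214.8  15.6] 46.4
[306. 217.] 2228 [521.2 -91.2] [116.4 117.4] 89.8 [515.3 -85.8  16.1] 59.8
[129. 213.] 322 [557.3 321.5] [45.8 44.8] 1.6 [556.2 320.7  18.4] 25.9
[399. 307.] 4268 [ 302.6 -278.4] [284.6  99.1] 75.0 [ 303.  -277.9   17.4] 23.9
[212. 335.] 856 [271.3 139.7] [101.2 100.8] 86.7 [268.5 141.7  24.3] 30.3
[446. 345.] 403 [ 216.2 -373.4] [86.7 32.2] 90.0 [ 215.1 -371.    17.6] 22.9
8 18
[263. 130.] 292 [744.7  -6.4] [132.6  17.5] 88.7 [742.
[... 822 characters left out ...]
.1 [ 220.5 -370.9   16.5] 18.0
25 60
[479.  61.] 530 [ 876.1 -553.9] [93.2 27. ] 75.4 [ 874.7 -549.5   45.2] 59.9
[455. 110.] 69 [ 754.3 -471.4] [23.9 11. ] 33.6 [ 751.9 -470.4   41.7] 58.9
[201. 109.] 84 [793.8 139.9] [13.5 38. ] 12.2 [792.8 138.4  44.5] 59.4
[161. 130.] 182 [753.4 238.7] [41.1 30.1] 73.2 [751.  238.2  30.6] 37.3
[233. 206.] 592 [554.6  76.7] [ 21.7 149.7] 77.6 [552.9  76.9  33.9] 39.7
[305. 217.] 899 [518.  -86.5] [ 46.6 101.7] 79.3 [512.9 -84.8  51.4] 59.8
[173. 216.] 704 [537.9 216. ] [66.4 65.8] 1.6 [537.  215.6  40.9] 46.4
mat ((515.3712768554688, -257.1954040527344), (3.8542826175689697, 86.86494445800781), 52.9901237487793) [ 486.26613016 -232.84189144    2.36502045]
```

```bash
cat >> h.py <<'E'
def go(x,y,z,ang):
    """shift/turn to put TCP at x,y,z with closing line at world angle ang (deg)"""
    s=observe(); p=s["eef_pos"]; yw=s["eef_rot"][2]; c,n=np.cos(yw),np.sin(yw)
    d=np.array([x,y,z])-p
    cur=np.degrees(yw)-90; t=(cur-ang+90)%180-90
    print("shift m",np.round([(c*d[0]+n*d[1])/1e3,(n*d[0]-c*d[1])/1e3,-d[2]/1e3],4),"turn",round(t,1),"| pos",np.round(p,1),"rpy",np.round(s["eef_rot"],3),"t",round(s["t"],2),"w",round(s["grip_width"],3))
def ray(c,u,v,z):
    f=192/np.tan(np.radians(c["vertical_fov"]/2)); R=np.array(c["R"]);o=-R.T@np.array(c["t"])
    d=R.T@np.array([(u-c["cx"])/f,(v-c["cy"])/f,1]); return o+d*(z-o[2])/d[2]
E
python3 - <<'E'
from h import *
c=capture("top"); im=c["image"].astype(int)
m=((im.max(2)<55)).astype(np.uint8); m[:,:340]=0;m[:,415:]=0;m[:155]=0;m[245:]=0
n,l,st,ce=cv2.connectedComponentsWithStats(m); i=1+np.argmax(st[1:,4]); v,u=np.nonzero(l==i); print(st[i])
P=np.array([ray(c,a,b,3)[:2] for a,b in zip(u,v)],np.float32); print("mat",cv2.minAreaRect(P))
cv2.imwrite("pics/bar.png",cv2.resize(c["image"][170:270,100:350,::-1],None,fx=3.2,fy=3.2,interpolation=cv2.INTER_CUBIC))
go(518,-86.5,120,79.3)
E
```

```text
[ 352  169   49   64 2831]
mat ((552.2771606445312, -261.90191650390625), (106.1451187133789, 154.4321746826172), 86.50515747070312)
shift m [-0.4487  0.3521  0.1113] turn 32.5 | pos [ 232.3 -580.2  231.3] rpy [ 3.141  0.    -2.761] t 0.55 w 0.996
```

View pics/bar.png

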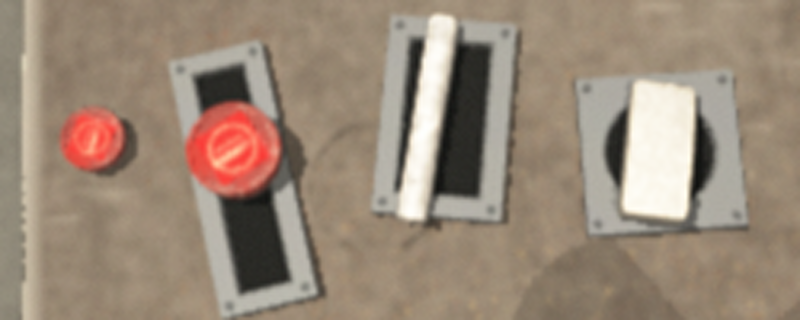

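The crop shows the large tin at (235,150) on the long block, the pipe at (428,115) on the oblong block and the bar at (658,150) over the round pocket. I start with the bar: to the mat first.

Request:
{"name": "drive_tool", "arguments": {
  "targets": [
    [-0.449,0.352,0.06,32.5,0],
    [-0.449,0.352,0.06,32.5,0],
    [-0.449,0.352,0.06,32.5,0],
    [-0.449,0.352,0.06,32.5,0],
    [-0.449,0.352,0.06,32.5,0],
    [-0.449,0.352,0.06,32.5,0],
    [-0.449,0.352,0.06,32.5,0],
    [-0.449,0.352,0.06,32.5,0],
    [-0.449,0.352,0.06,32.5,0],
    [-0.449,0.352,0.06,32.5,0],
    [-0.449,0.352,0.06,32.5,0],
    [-0.449,0.352,0.06,32.5,0]
  ],
  "grip_force": 60
}}

```text
t: 1.75
eef_pos: [519.5, -84.0, 171.4]
eef_rot: [3.141, 0.001, 2.957]
ft_force: [-0.2, -0.7, 0.8]
grip_width: 1.001
gripper_force: 0.0
```

Request:
{"name": "drive_tool", "arguments": {
  "targets": [
    [0,0,0,0,0],
    [0,0,0,0,0],
    [0,0,0,0,0],
    [0,0,0,0,0]
  ]
}}

```text
t: 2.15
eef_pos: [517.8, -87.5, 171.6]
eef_rot: [3.142, 0.0, 2.954]
ft_force: [0.2, 0.8, -0.6]
grip_width: 0.998
gripper_force: 0.0
```

```bash
python3 - <<'E'
from h import *
go(518,-86.5,18,79.3)
c=capture("wrist");W=cloud(c)
for b in blobs(W,28,70,300,(400,650,-200,20)): print(*b)
for b in blobs(W,8,18,300,(400,650,-200,20)): print(*b)
E
```

```text
shift m [0.     0.0011 0.1536] turn -0.1 | pos [517.8 -87.5 171.6] rpy [3.142 0.    2.954] t 2.15 w 0.998
[261. 183.] 5653 [518.1 -85.8] [ 46.2 100.6] 79.6 [508.8 -84.5  53.7] 57.5
[255. 180.] 7000 [521.3 -90.2] [116.6 116.3] 0.1 [ 512.4 -105.2   14.7] 17.9
[372. 231.] 475 [585.8  14.9] [10.3 77.8] 89.8 [592.4  16.8  14.4] 16.9
```

Request:
{"name": "drive_tool", "arguments": {
  "targets": [
    [0,0.001,0.05,0,0],
    [0,0.001,0.09,0,0],
    [0,0.001,0.12,0,0],
    [0,0.001,0.14,0,0],
    [0,0.001,0.1525,0,0],
    [0,0.001,0.1525,0,0],
    [0,0.001,0.1525,0,0.6],
    [0,0.001,0.1525,0,0.6],
    [0,0.001,0.1525,0,0.8],
    [0,0.001,0.1525,0,0.8],
    [0,0.001,0.1525,0,0.8],
    [0,0.001,0.1525,0,0.8]
  ],
  "grip_force": 60
}}

```text
t: 3.4
eef_pos: [519.5, -85.6, 20.3]
eef_rot: [3.141, 0.003, 2.956]
ft_force: [-0.3, -1.4, 6.1]
grip_width: 0.536
gripper_force: 62.6
```

Request:
{"name": "drive_tool", "arguments": {
  "targets": [
    [0,0,0,0,1],
    [0,0,0,0,1],
    [0,0,0,0,1],
    [0,0,-0.03,0,1],
    [0,0,-0.06,0,1],
    [0,0,-0.06,0,1],
    [0,0,-0.06,0,1]
  ]
}}

```text
t: 4.1
eef_pos: [517.7, -85.3, 78.4]
eef_rot: [3.141, -0.001, 2.954]
ft_force: [0.1, -0.1, -5.6]
grip_width: 0.531
gripper_force: 64.1
```

```bash
python3 - <<'E'
from h import *
go(552,-262,80,90)
c=capture("wrist"); cv2.imwrite("pics/w1.png",c["image"][:,:,::-1])
E
```

```text
shift m [-0.0666 -0.1672 -0.0016] turn -10.7 | pos [517.7 -85.3  78.4] rpy [ 3.141e+00 -1.000e-03  2.954e+00] t 4.1 w 0.531
```

View pics/w1.png

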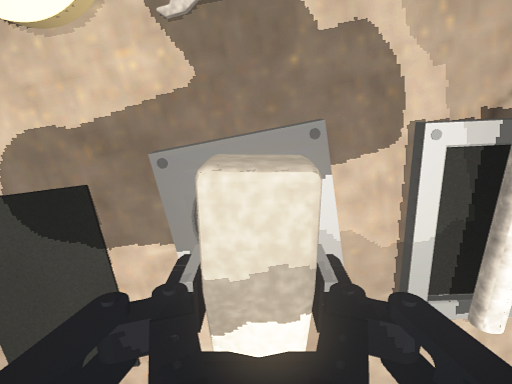

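The picture shows the bar held squarely at (258,230), clear of the tin block. On to the mat.

Request:
{"name": "drive_tool", "arguments": {
  "targets": [
    [-0.02,-0.045,0,0,1],
    [-0.036,-0.09,0,0,1],
    [-0.052,-0.13,0,0,1],
    [-0.063,-0.158,0,0,1],
    [-0.067,-0.167,0,0,1],
    [-0.067,-0.167,0.02,0,1],
    [-0.067,-0.167,0.045,0,1],
    [-0.067,-0.167,0.06,0,1],
    [-0.067,-0.167,0.066,0,1],
    [-0.067,-0.167,0.069,0,1],
    [-0.067,-0.167,0.07,0,1],
    [-0.067,-0.167,0.07,0,1]
  ]
}}

```text
t: 5.35
eef_pos: [552.6, -261.6, 9.5]
eef_rot: [-3.141, -0.002, 2.956]
ft_force: [-4.0, 1.0, 2.4]
grip_width: 0.535
gripper_force: 65.2
```

Request:
{"name": "drive_tool", "arguments": {
  "targets": [
    [0,0,0,0,1],
    [0,0,0,0,0],
    [0,0,0,0,0],
    [0,0,0,0,0],
    [0,0,0,0,0],
    [0,0,-0.04,0,0],
    [0,0,-0.09,0,0],
    [0,0,-0.12,0,0],
    [0,0,-0.16,0,0],
    [0,0,-0.16,0,0],
    [0,0,-0.16,0,0]
  ]
}}

```text
t: 6.45
eef_pos: [553.9, -262.1, 170.1]
eef_rot: [3.141, 0.003, 2.955]
ft_force: [-0.8, -0.4, -1.0]
grip_width: 1.001
gripper_force: 0.0
```

```bash
python3 - <<'E'
from h import *
go(537.5,215.8,165,0)
go(537.5,215.8,165,10.4)
c=capture("wrist");W=cloud(c)
for b in blobs(W,22,70,300,(400,700,-400,-170)): print(*b)
E
```

```text
shift m [0.1048 0.4666 0.0051] turn 79.3 | pos [ 553.9 -262.1  170.1] rpy [3.141e+00 3.000e-03 2.955e+00] t 6.45 w 1.001
shift m [0.1048 0.4666 0.0051] turn 68.9 | pos [ 553.9 -262.1  170.1] rpy [3.141e+00 3.000e-03 2.955e+00] t 6.45 w 1.001
[259. 178.] 5314 [ 551.9 -261.7] [ 46.2 100.6] 79.5 [ 543.2 -260.5   42.7] 45.8
```

Request:
{"name": "drive_tool", "arguments": {
  "targets": [
    [0.105,0.467,0.005,0,0],
    [0.105,0.467,0.005,0,0],
    [0.105,0.467,0.005,0,0],
    [0.105,0.467,0.005,0,0],
    [0.105,0.467,0.005,0,0],
    [0.105,0.467,0.005,0,0],
    [0.105,0.467,0.005,0,0],
    [0.105,0.467,0.005,0,0],
    [0.105,0.467,0.005,0,0],
    [0.105,0.467,0.005,0,0],
    [0.105,0.467,0.005,0,0],
    [0.105,0.467,0.005,0,0]
  ]
}}

```text
t: 7.7
eef_pos: [535.9, 216.3, 162.0]
eef_rot: [-3.139, -0.003, 2.956]
ft_force: [-0.5, 0.6, -0.7]
grip_width: 0.998
gripper_force: 0.0
```

Request:
{"name": "drive_tool", "arguments": {
  "targets": [
    [0,0,0,0,0],
    [0,0,0,0,0],
    [0,0,0,0,0]
  ]
}}

```text
t: 8.0
eef_pos: [536.9, 215.1, 163.8]
eef_rot: [-3.141, -0.0, 2.953]
ft_force: [-0.1, 0.1, 0.1]
grip_width: 0.999
gripper_force: 0.0
```

```bash
python3 - <<'E'
from h import *
c=capture("wrist");W=cloud(c)
for b in blobs(W,30,60,300,(400,700,130,290)): print(*b)
for b in blobs(W,8,18,300,(380,700,120,290)): print(*b)
go(537.5,215.8,15,79.3)
E
```

```text
[262. 190.] 4600 [538. 218.] [66.1 66.8] 77.7 [536.3 217.9  41.9] 44.6
[250. 147.] 7017 [522.4 216.1] [194.8  70.2] 10.6 [486.7 218.8  14.7] 17.8
shift m [-0.0005  0.0006  0.1489] turn -0.1 | pos [536.9 215.3 163.9] rpy [3.142 0.    2.954] t 8.05 w 0.999
```

Request:
{"name": "drive_tool", "arguments": {
  "targets": [
    [-0.001,0.002,0.05,0,0],
    [-0.001,0.002,0.09,0,0],
    [-0.001,0.002,0.12,0,0],
    [-0.001,0.002,0.14,0,0],
    [-0.001,0.002,0.149,0,0],
    [-0.001,0.002,0.149,0,0],
    [-0.001,0.002,0.149,0,0.3],
    [-0.001,0.002,0.149,0,0.6],
    [-0.001,0.002,0.149,0,0.6],
    [-0.001,0.002,0.149,0,0.8],
    [-0.001,0.002,0.149,0,0.8],
    [-0.001,0.002,0.149,0,0.8]
  ],
  "grip_force": 45
}}

```text
t: 9.25
eef_pos: [539.4, 218.9, 16.9]
eef_rot: [3.139, 0.003, 2.956]
ft_force: [-0.6, -0.5, 6.4]
grip_width: 0.729
gripper_force: 49.9
```

Request:
{"name": "drive_tool", "arguments": {
  "targets": [
    [0,0,0,0,0.8],
    [0,0,0,0,0.8],
    [0,0,-0.02,0,0.8],
    [0,0,-0.05,0,0.8],
    [0,0,-0.07,0,0.8],
    [0,0,-0.07,0,0.8],
    [0,0,-0.07,0,0.8]
  ]
}}

```text
t: 9.95
eef_pos: [537.7, 218.0, 84.8]
eef_rot: [3.141, -0.0, 2.955]
ft_force: [-0.1, -0.2, -1.5]
grip_width: 0.728
gripper_force: 49.8
```

```bash
python3 - <<'E'
from h import *
go(521.3,-90.5,85,79.3)
c=capture("wrist"); cv2.imwrite("pics/w2.png",c["image"][:,:,::-1])
W=cloud(c)
for b in blobs(W,80,160,300,(400,700,130,290)): print(*b)
E
```

```text
shift m [-4.130e-02 -3.061e-01 -2.000e-04] turn -0.0 | pos [537.7 218.   84.8] rpy [ 3.141 -0.     2.955] t 9.95 w 0.728
[258. 298.] 38286 [536.6 217.2] [127.5  67.5] 58.0 [532.6 219.  111.2] 160.0
```

View pics/w2.png

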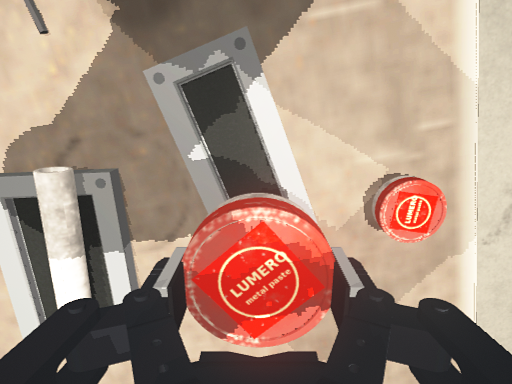

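The picture shows the large tin held at (260,280) and the small look-alike untouched at (410,210). On to the tin block.

Request:
{"name": "drive_tool", "arguments": {
  "targets": [
    [-0.041,-0.306,0,0,0.8],
    [-0.041,-0.306,0,0,0.8],
    [-0.041,-0.306,0,0,0.8],
    [-0.041,-0.306,0,0,0.8],
    [-0.041,-0.306,0,0,0.8],
    [-0.041,-0.306,0,0,0.8],
    [-0.041,-0.306,0,0,0.8],
    [-0.041,-0.306,0,0,0.8],
    [-0.041,-0.306,0,0,0.8],
    [-0.041,-0.306,0.02,0,0.8],
    [-0.041,-0.306,0.04,0,0.8],
    [-0.041,-0.306,0.04,0,0.8]
  ]
}}

```text
t: 11.2
eef_pos: [519.7, -88.7, 42.3]
eef_rot: [-3.14, -0.006, 2.957]
ft_force: [-0.5, -0.8, -0.4]
grip_width: 0.727
gripper_force: 49.9
```

Request:
{"name": "drive_tool", "arguments": {
  "targets": [
    [0,0,0,0,0.8],
    [0,0,0,0,0.8]
  ]
}}

```text
t: 11.4
eef_pos: [522.6, -89.4, 45.7]
eef_rot: [3.141, 0.002, 2.957]
ft_force: [0.6, -0.4, -0.8]
grip_width: 0.727
gripper_force: 49.9
```

```bash
python3 - <<'E'
from h import *
go(521.3,-90.5,8,79.3)
E
```

```text
shift m [ 0.0011 -0.0014  0.0377] turn 0.1 | pos [522.6 -89.4  45.7] rpy [3.141e+00 2.000e-03 2.957e+00] t 11.4 w 0.727
```

Request:
{"name": "drive_tool", "arguments": {
  "targets": [
    [0,-0.001,0.01,0,0.8],
    [0,-0.001,0.02,0,0.8],
    [0,-0.001,0.03,0,0.8],
    [0,-0.001,0.034,0,0.8],
    [0,-0.001,0.037,0,0.8],
    [0,-0.001,0.037,0,0.8],
    [0,-0.001,0.037,0,0.8]
  ]
}}

```text
t: 12.1
eef_pos: [520.8, -91.4, 8.8]
eef_rot: [-3.141, -0.001, 2.956]
ft_force: [-4.5, 0.6, 9.9]
grip_width: 0.725
gripper_force: 51.0
```

Request:
{"name": "drive_tool", "arguments": {
  "targets": [
    [0,0,0,0,0.2],
    [0,0,0,0,0],
    [0,0,0,0,0],
    [0,0,0,0,0],
    [0,0,-0.04,0,0],
    [0,0,-0.09,0,0],
    [0,0,-0.12,0,0],
    [0,0,-0.16,0,0],
    [0,0,-0.16,0,0],
    [0,0,-0.16,0,0]
  ]
}}

```text
t: 13.1
eef_pos: [521.7, -91.0, 168.6]
eef_rot: [3.14, 0.002, 2.955]
ft_force: [-0.6, 0.7, -1.0]
grip_width: 1.001
gripper_force: 0.0
```

```bash
python3 - <<'E'
from h import *
c=capture("wrist"); cv2.imwrite("pics/w3.png",c["image"][:,:,::-1]);W=cloud(c)
for b in blobs(W,22,70,300,(400,650,-200,20)): print(*b)
for b in blobs(W,8,18,300,(400,650,-200,20)): print(*b)
go(554.6,76.7,170,77.6)
E
```

```text
[258. 184.] 4254 [520.2 -91.3] [66.5 66.5] 44.7 [518.5 -91.   33.9] 36.7
[259. 176.] 8983 [521.3 -90.3] [116.5 116.4] 0.1 [511.1 -87.8  14.7] 17.3
[376. 230.] 549 [586.   14.8] [10.5 76.9] 89.7 [595.1  16.5  14.5] 17.4
shift m [-0.002   0.1711 -0.0028] turn 1.7 | pos [520.9 -91.1 167.2] rpy [ 3.141e+00 -1.000e-03  2.955e+00] t 13.15 w 0.998
```

View pics/w3.png

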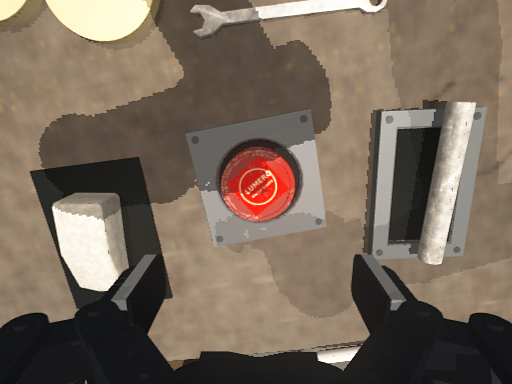

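The tin at (260,182) sits in the round pocket, its top 8 mm lower than before. The bar waits on the mat at (92,240). Next the pipe.

Request:
{"name": "drive_tool", "arguments": {
  "targets": [
    [-0.002,0.05,0,1.7,0],
    [-0.002,0.1,0,1.7,0],
    [-0.002,0.14,0,1.7,0],
    [-0.002,0.165,0,1.7,0],
    [-0.002,0.171,0,1.7,0],
    [-0.002,0.171,0,1.7,0],
    [-0.002,0.171,0,1.7,0],
    [-0.002,0.171,0,1.7,0],
    [-0.002,0.171,0,1.7,0]
  ]
}}

```text
t: 14.05
eef_pos: [555.0, 75.4, 167.8]
eef_rot: [-3.141, -0.0, 2.924]
ft_force: [-0.2, -0.1, -0.3]
grip_width: 0.999
gripper_force: 0.0
```

```bash
python3 - <<'E'
from h import *
c=capture("wrist");W=cloud(c)
for b in blobs(W,25,70,300,(400,700,-20,150)): print(*b)
for b in blobs(W,8,18,300,(400,700,-20,150)): print(*b)
go(554.6,76.7,19.5,77.6)
E
```

```text
[261. 179.] 3873 [554.8  77.8] [ 22.  150.5] 77.7 [545.8  79.3  35.3] 38.9
[288. 181.] 2859 [562.2  98.3] [ 28.8 148.6] 81.7 [558.4 104.4  14.7] 17.0
[216. 179.] 3747 [554.4  44.2] [ 51.5 149. ] 81.2 [536.7  32.5  14.7] 17.3
shift m [0.0007 0.0011 0.1484] turn -0.1 | pos [555.   75.5 167.9] rpy [ 3.142 -0.     2.924] t 14.1 w 0.999
```

Request:
{"name": "drive_tool", "arguments": {
  "targets": [
    [0.001,0.002,0.05,0,0],
    [0.001,0.002,0.09,0,0],
    [0.001,0.002,0.12,0,0],
    [0.001,0.002,0.14,0,0],
    [0.001,0.002,0.1485,0,0],
    [0.001,0.002,0.1485,0,0],
    [0.001,0.002,0.1485,0,0.5],
    [0.001,0.002,0.1485,0,0.7],
    [0.001,0.002,0.1485,0,0.9],
    [0.001,0.002,0.1485,0,1],
    [0.001,0.002,0.1485,0,1],
    [0.001,0.002,0.1485,0,1]
  ]
}}

```text
t: 15.3
eef_pos: [555.2, 78.9, 20.2]
eef_rot: [3.141, 0.001, 2.926]
ft_force: [-0.4, 0.7, 6.8]
grip_width: 0.243
gripper_force: 45.6
```

Request:
{"name": "drive_tool", "arguments": {
  "targets": [
    [0,0,0,0,1],
    [0,0,0,0,1],
    [0,0,0,0,1],
    [0,0,-0.03,0,1],
    [0,0,-0.06,0,1],
    [0,0,-0.06,0,1],
    [0,0,-0.06,0,1]
  ]
}}

```text
t: 16.0
eef_pos: [554.2, 78.6, 79.2]
eef_rot: [3.141, -0.0, 2.925]
ft_force: [0.3, -1.1, -2.5]
grip_width: 0.247
gripper_force: 44.8
```

```bash
python3 - <<'E'
from h import *
c=capture("wrist"); cv2.imwrite("pics/w4.png",c["image"][:,:,::-1]);W=cloud(c)
for b in blobs(W,8,18,300,(380,700,120,290)): print(*b)
for b in blobs(W,8,18,300,(400,700,-20,130)): print(*b)
go(522.4,215.6,80,100.5)
E
```

```text
[449. 121.] 15238 [525.4 216.6] [189.1  71.6] 10.5 [514.  206.1  14.5] 17.3
[297. 178.] 3317 [540.6 107.7] [ 16.4 103.2] 81.7 [535.2 108.8  14.7] 16.7
[188. 180.] 5380 [543.6  44.1] [ 47.5 127.6] 81.6 [514.   33.6  14.7] 17.3
shift m [ 0.0599  0.1273 -0.0017] turn -22.9 | pos [553.5  78.4  78.3] rpy [-3.141e+00 -2.000e-03  2.925e+00] t 16.05 w 0.243
```

View pics/w4.png

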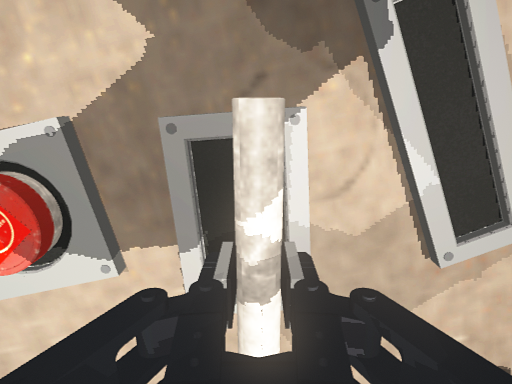

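The pipe is held straight at (258,220), and the long pocket is empty at (455,120). On to the pipe block.

Request:
{"name": "drive_tool", "arguments": {
  "targets": [
    [0.015,0.03,-0.003,-6,1],
    [0.03,0.065,-0.003,-12,1],
    [0.045,0.098,-0.003,-18,1],
    [0.056,0.12,-0.003,-22.9,1],
    [0.06,0.127,-0.002,-22.9,1],
    [0.06,0.127,0.015,-22.9,1],
    [0.06,0.127,0.03,-22.9,1],
    [0.06,0.127,0.03,-22.9,1],
    [0.06,0.127,0.03,-22.9,1],
    [0.06,0.127,0.03,-22.9,1]
  ]
}}

```text
t: 17.05
eef_pos: [523.6, 215.3, 49.6]
eef_rot: [3.142, 0.0, -2.959]
ft_force: [1.2, -0.3, -1.0]
grip_width: 0.244
gripper_force: 44.8
```

```bash
python3 - <<'E'
from h import *
go(522.4,215.6,14,100.5)
E
```

```text
shift m [0.0012 0.0005 0.0356] turn -0.0 | pos [523.6 215.3  49.6] rpy [ 3.142  0.    -2.959] t 17.05 w 0.244
```

Request:
{"name": "drive_tool", "arguments": {
  "targets": [
    [0.001,0,0.01,0,1],
    [0.001,0,0.02,0,1],
    [0.001,0,0.028,0,1],
    [0.001,0,0.033,0,1],
    [0.001,0,0.0355,0,1],
    [0.001,0,0.0355,0,1],
    [0.001,0,0.0355,0,1],
    [0.001,0,0.0355,0,1]
  ]
}}

```text
t: 17.85
eef_pos: [522.5, 215.6, 14.2]
eef_rot: [3.141, 0.001, -2.958]
ft_force: [-0.7, -0.1, -0.8]
grip_width: 0.247
gripper_force: 44.8
```

Request:
{"name": "drive_tool", "arguments": {
  "targets": [
    [0,0,0,0,0.6],
    [0,0,0,0,0.4],
    [0,0,0,0,0.2],
    [0,0,0,0,0],
    [0,0,0,0,0],
    [0,0,-0.04,0,0],
    [0,0,-0.09,0,0],
    [0,0,-0.12,0,0],
    [0,0,-0.155,0,0],
    [0,0,-0.155,0,0],
    [0,0,-0.155,0,0]
  ]
}}

```text
t: 18.95
eef_pos: [522.3, 215.5, 169.7]
eef_rot: [3.14, 0.002, -2.958]
ft_force: [-0.1, 0.8, 0.1]
grip_width: 0.999
gripper_force: 0.0
```

```bash
python3 - <<'E'
from h import *
c=capture("wrist"); cv2.imwrite("pics/w5.png",c["image"][:,:,::-1]);W=cloud(c)
for b in blobs(W,20,70,300,(400,650,140,280)): print(*b)
for b in blobs(W,8,18,300,(400,650,140,280)): print(*b)
t=capture("top");W=cloud(t)
for b in blobs(W,8,18,300,(400,700,0,140)): print("barblock",*b)
go(551.9,-261.8,170,79.4)
E
```

```text
[258. 178.] 3568 [522.4 215.4] [150.3  21.6] 10.6 [514.  214.1  27.3] 31.0
[259. 169.] 8035 [522.5 216.2] [194.6  70.3] 10.5 [506.  213.4  14.7] 17.6
barblock [238. 207.] 1240 [557.2  64.9] [ 94.  149.1] 81.5 [554.3  65.1  13.7] 18.0
shift m [ 0.057  -0.4743 -0.0023] turn 21.1 | pos [521.5 214.9 167.7] rpy [-3.141e+00 -2.000e-03 -2.958e+00] t 19.05 w 1.0
```

View pics/w5.png

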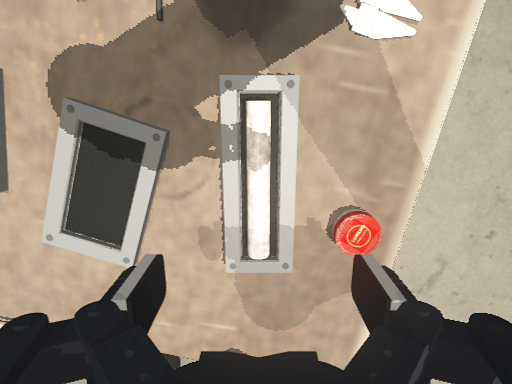

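The pipe at (258,178) lies centred in the long pocket (top 27 mm, against 28 expected). Now the bar.

Request:
{"name": "drive_tool", "arguments": {
  "targets": [
    [0.057,-0.474,-0.002,21,0],
    [0.057,-0.474,-0.002,21,0],
    [0.057,-0.474,-0.002,21,0],
    [0.057,-0.474,-0.002,21,0],
    [0.057,-0.474,-0.002,21,0],
    [0.057,-0.474,-0.002,21,0],
    [0.057,-0.474,-0.002,21,0],
    [0.057,-0.474,-0.002,21,0],
    [0.057,-0.474,-0.002,21,0],
    [0.057,-0.474,-0.002,21,0],
    [0.057,-0.474,-0.002,21,0],
    [0.057,-0.474,-0.002,21,0]
  ]
}}

```text
t: 20.25
eef_pos: [551.8, -261.4, 168.9]
eef_rot: [3.141, -0.004, 2.957]
ft_force: [0.3, 0.5, -0.3]
grip_width: 1.002
gripper_force: 0.0
```

Request:
{"name": "drive_tool", "arguments": {
  "targets": [
    [0,0,0,0,0],
    [0,0,0,0,0],
    [0,0,0,0,0]
  ]
}}

```text
t: 20.55
eef_pos: [552.9, -260.0, 171.0]
eef_rot: [3.142, 0.0, 2.96]
ft_force: [0.2, -0.5, 0.0]
grip_width: 1.0
gripper_force: 0.0
```

```bash
python3 - <<'E'
from h import *
go(551.9,-261.8,8.5,79.4)
E
```

```text
shift m [ 0.0007 -0.002   0.1625] turn 0.2 | pos [ 552.9 -260.   171. ] rpy [3.142 0.    2.96 ] t 20.55 w 1.0
```

Request:
{"name": "drive_tool", "arguments": {
  "targets": [
    [0.001,-0.002,0.05,0,0],
    [0.001,-0.002,0.09,0,0],
    [0.001,-0.002,0.13,0,0],
    [0.001,-0.002,0.15,0,0],
    [0.001,-0.002,0.162,0,0],
    [0.001,-0.002,0.162,0,0],
    [0.001,-0.002,0.162,0,0.6],
    [0.001,-0.002,0.162,0,0.8],
    [0.001,-0.002,0.162,0,1],
    [0.001,-0.002,0.162,0,1],
    [0.001,-0.002,0.162,0,1],
    [0.001,-0.002,0.162,0,1]
  ],
  "grip_force": 60
}}

```text
t: 21.75
eef_pos: [552.7, -263.0, 10.7]
eef_rot: [-3.141, 0.003, 2.959]
ft_force: [0.4, 2.2, 6.6]
grip_width: 0.524
gripper_force: 63.7
```

Request:
{"name": "drive_tool", "arguments": {
  "targets": [
    [0,0,0,0,1],
    [0,0,0,0,1],
    [0,0,-0.03,0,1],
    [0,0,-0.07,0,1],
    [0,0,-0.08,0,1],
    [0,0,-0.08,0,1],
    [0,0,-0.08,0,1]
  ]
}}

```text
t: 22.45
eef_pos: [549.7, -262.3, 86.8]
eef_rot: [3.14, -0.004, 2.957]
ft_force: [-0.6, 0.2, -4.6]
grip_width: 0.526
gripper_force: 63.6
```

```bash
python3 - <<'E'
from h import *
go(557.2,65.2,90,81.5)
E
```

```text
shift m [ 0.0526  0.3233 -0.0032] turn -2.0 | pos [ 549.7 -262.3   86.8] rpy [ 3.14  -0.004  2.957] t 22.45 w 0.526
```

Request:
{"name": "drive_tool", "arguments": {
  "targets": [
    [0.053,0.323,0,-2,1],
    [0.053,0.323,0,-2,1],
    [0.053,0.323,0,-2,1],
    [0.053,0.323,0,-2,1],
    [0.053,0.323,0,-2,1],
    [0.053,0.323,0,-2,1],
    [0.053,0.323,0,-2,1],
    [0.053,0.323,0,-2,1],
    [0.053,0.323,0.02,-2,1],
    [0.053,0.323,0.035,-2,1],
    [0.053,0.323,0.035,-2,1],
    [0.053,0.323,0.035,-2,1]
  ]
}}

```text
t: 23.65
eef_pos: [557.3, 63.4, 52.6]
eef_rot: [-3.14, -0.003, 2.993]
ft_force: [-0.9, -0.7, -3.7]
grip_width: 0.528
gripper_force: 64.0
```

Request:
{"name": "drive_tool", "arguments": {
  "targets": [
    [0,0,0,0,1],
    [0,0,0,0,1],
    [0,0,0,0,1]
  ]
}}

```text
t: 23.95
eef_pos: [558.4, 64.3, 54.5]
eef_rot: [3.141, 0.001, 2.993]
ft_force: [-0.1, 0.3, -4.2]
grip_width: 0.529
gripper_force: 64.0
```

```bash
python3 - <<'E'
from h import *
go(557.2,65.2,12.5,81.5)
E
```

```text
shift m [0.0013 0.0007 0.042 ] turn 0.0 | pos [558.4  64.3  54.5] rpy [3.141e+00 1.000e-03 2.993e+00] t 23.95 w 0.529
```

Request:
{"name": "drive_tool", "arguments": {
  "targets": [
    [0.001,0.001,0.01,0,1],
    [0.001,0.001,0.022,0,1],
    [0.001,0.001,0.032,0,1],
    [0.001,0.001,0.039,0,1],
    [0.001,0.001,0.042,0,1],
    [0.001,0.001,0.042,0,1],
    [0.001,0.001,0.042,0,1],
    [0.001,0.001,0.042,0,1]
  ]
}}

```text
t: 24.75
eef_pos: [556.4, 65.2, 13.7]
eef_rot: [-3.14, -0.001, 2.995]
ft_force: [-8.0, -0.2, 12.3]
grip_width: 0.532
gripper_force: 66.3
```

Request:
{"name": "drive_tool", "arguments": {
  "targets": [
    [0,0,0,0,0.4],
    [0,0,0,0,0.2],
    [0,0,0,0,0],
    [0,0,0,0,0],
    [0,0,0,0,0],
    [0,0,-0.04,0,0],
    [0,0,-0.09,0,0],
    [0,0,-0.12,0,0],
    [0,0,-0.17,0,0],
    [0,0,-0.17,0,0],
    [0,0,-0.17,0,0]
  ]
}}

```text
t: 25.85
eef_pos: [557.7, 65.8, 183.2]
eef_rot: [3.139, 0.003, 2.993]
ft_force: [-1.0, -0.9, -0.5]
grip_width: 1.002
gripper_force: 0.0
```

```bash
python3 - <<'E'
from h import *
c=capture("wrist"); cv2.imwrite("pics/w6.png",c["image"][:,:,::-1]);W=cloud(c)
for b in blobs(W,25,70,300,(400,700,0,130)): print(*b)
for b in blobs(W,8,18,300,(400,700,0,130)): print(*b)
t=capture("top");W=cloud(t)
for b in blobs(W,22,70,100,(400,650,-200,280)): print("top",*b)
E
```

```text
[257. 177.] 4980 [555.8  65.3] [ 46.2 100.6] 82.0 [547.4  66.1  45.6] 49.2
[258. 171.] 6803 [557.6  65.9] [ 94.3 147.7] 81.6 [546.9  67.1  14.7] 17.2
top [238. 208.] 744 [551.6  65. ] [46.3 93.4] 81.7 [544.6  64.7  44.4] 53.5
top [175. 223.] 361 [514.  212.3] [131.5  20.8] 10.4 [524.  213.1  26.2] 31.6
top [307. 216.] 676 [519.7 -92. ] [66.  66.2] 28.2 [519.  -91.4  33.2] 38.4
```

View pics/w6.png

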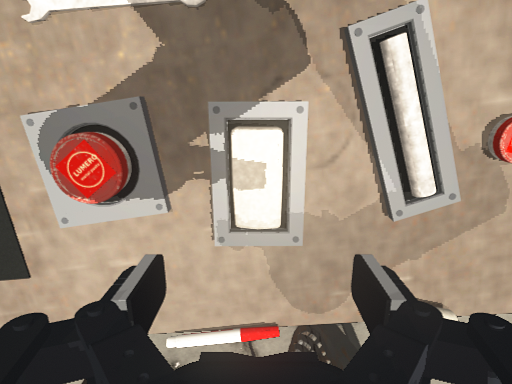

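All three lie in their own pockets: tin (92,168), bar (258,175), pipe (410,115). The measured tops fit the pocket floors, and the gripper is clear.

```bash
python3 -c "
from workcell import *
print(finish_job())"
```

```text
the job is handed in; nothing more can be done
None
```

The job is handed in: the tin, pipe and bar each lie fully down in their own pockets, the hex key, pen and spanner were never touched, and it took about 26 s of the 106 s allowed.

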